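# Read a fracture face through the loupe

## Robot

A 6-joint arm with a two-finger parallel gripper is mounted at the origin on a cart in front of the work surface, level with it; the furniture and walls round the work are solid. World frame = base frame: x ahead of the robot, y to its left, z up, the work surface at z = 0. Lengths are in mm, angles in degrees, forces in N, time in s.
With the tool pointing down it reaches from about 300 to 850 mm from the base axis. Payload 4.2 kg.
Tool frame: the origin (TCP) lies midway between the tips of the shut fingers; the grasp point (between the pads) lies 19 mm behind it (env.grasp_offset is the distance from the TCP to the grasp point, in mm); z points along the fingers, y is the line along which they close (so a half turn about z gives the same grasp; the last joint's range is limited). The gripper opens to 91 mm and grips with 3 to 60 N. Pads are 32 mm wide; open, the fingers measure 118 mm over their backs; the gripper's body (76 mm by 178 mm) begins 60 mm behind the grasp point.
Start: joints at [65.661, 18.312, 89.639, -0, 72.044, -1.146], TCP at [226.459, 528.545, 213.976] pointing down, gripper open.
Joint ranges: [-177.97, 177.97], [-48.28, 115.42], [12.27, 149.76], [-77.06, 257.06], [2.81, 150.46], [-146.56, 146.56]. Speed limits (degrees/s): [147.25, 147.25, 180, 180, 180, 180].

## Interface

Orientations are given as [roll, pitch, yaw] about the fixed x, y, z axes, in that order (R = Rz(yaw) Ry(pitch) Rx(roll)).
In Python, from workcell import env, optics gives the robot as it stands. The module is installed in compiled form; this text tells all that it offers.
- The arm moves only by the tool send_rows, never from a script. Its argument "targets" is a list that holds one entry, the list of rows, each a list of 7 numbers: the turn, a rotation vector about the world's x, y, z scaled (see below), then the shift along the world's x, y, z scaled (see below), then the closure, from -1 (fully open) to 1 (shut). In form: [[[rx, ry, rz, x, y, z, gripper], ...]]. A call has 1 to 12 rows; each row shifts and turns the commanded pose from where the row before left it; what a row does not reach is not made up. The controller multiplies each number of a shift by 0.2 m and each number of a turn by pi/2 rad. A row lasts 1/10 s, in which the tool goes at most 50 mm and 8.59 degrees, less where a joint would pass 70% of its speed; a pose out of reach is approached as far as the arm can. A call with a number of a shift or a turn outside -1 to 1 is refused whole. A call with a gripper value outside its range is refused whole. The fingers move at their own pace and stop on an object; "grip_force" is the grip in N (left out, the last holds). Time passes only in rows, so rows that do not move let the fingers close. It gives the time, the measured TCP pose, the force, the opening and the grip force at its end, in the units of the state.
- env.state(): the state, without advancing time (a new reading comes with each control period).
- optics.grab_frame(name): name is "scene" or "top"; returns (picture, depth): 384x512x3 uint8, red, green, blue; 384x512 float32, mm along the optical axis (not along the pixel's ray), 0 where there is no reading.
- optics.camera_info(name): a dict with "camera_matrix" (3x3 intrinsics, pixels), "R" (3x3) and "t" (3): a world point X has camera coordinates R X + t. Camera axes: x right, y down, z forward; pixel columns grow to the right and rows downward; lengths in mm; the calibration is good to about 2 mm. A picture is of the moment at which its call begins. camera_info takes no time and is no camera call.
- env.job_done(): hands the job in; it is judged then, once.
Trained networks look in the newest picture that a camera, given by its name, has taken for a name from the list of things; names that differ only in an ending like _2 or _b are one class to them, and where a whole thing is asked for, a point or a joint stands for the part that bears it (a point fixed in the world has none). Each returns a list of dicts, best first, with "conf" (0 to 1); they miss things now and then, are a little off and sometimes report something else, mostly with a low value. They report only what shows in the picture. A call takes as long as a camera call. They do not tell look-alikes from the thing itself.
- optics.silhouettes(camera, name): "mask" (384x512 bool, what is visible of it) and "at" ([column, row] in pixels, amid what is visible of it).
- optics.place_of(camera, name): "at" ([column, row] in pixels: a listed point, or the origin of a listed thing).
The state is a dict: "time_s": time; "qpos": joint angles; "qvel": joint speeds; "effort": joint torques, N m; "ee_pos": TCP position; "ee_rot": TCP orientation; "force": force on the tool from outside, world axes, zero at the start; "torque": the same for the moment, N m; "gripper_width": finger opening in mm; "gripper_force": force on a finger pad.
Only numpy, scipy, OpenCV 4.12 (cv2) and the standard library are available. Lean on these libraries where they do the work, as an engineer would, in place of code of your own. Each camera call takes 0.05 s, during which the arm holds its last target. There are 200 camera calls.

## Task

The broken half of the hexagon test piece has fallen over on the bench: stand it upright, hexagon end down, fully home in the round seat of the steel stand, and let go of it, without letting anything touch its fracture face. Then take the loupe by its handle, keep the fingers off the glass, and hold it still and level with the lens centred over the fracture face at the focal height that the stand's pointer marks, touching neither the stand nor the test piece; leave the pointer and the other things on the bench as they are. The program finishes while still holding the loupe there.

Things in the scene. Friction and masses are not known exactly. Their poses are not given: they have to be found in the camera images.
- specimen: Broken half of a steel tensile specimen, 64 mm long, 0.12 kg. Origin: centre of its hexagon end face; z axis along it to the fracture. Hexagon 24 mm over flats, 27.7 over corners, z 0 to 29 mm; shoulder to 35; round waist 14 mm thick to 56; necked to 61; fracture cone to 64. It starts lying on a hexagon flat, axis level 12 mm above the bench, fracture end to the right or front right.
- fracture_face: the grey rough fracture cone at the thin end of the specimen, 9 mm in diameter, 3 mm long, part of the specimen; origin 61 mm from the hexagon end. Nothing may touch it.
- specimen_top (a point): centre of the fracture face, the far end of the specimen, 64 mm from the hexagon end along the specimen's z axis; 79 mm above the bench when the specimen stands in the seat
- stand: Stand fixed to the bench, left or right of the specimen: dark steel plate 150 x 130 mm, 22 mm thick, with a round seat towards the robot and an upright column (14 mm thick, top 172 mm above the bench) on the far side, 85 mm from the seat. Origin: centre of the plate's underside; x from seat to column, z up. Seat at x = -30 mm, column at x = +55 mm.
- seat (a point): centre of the floor of the round seat, 15 mm above the bench: a counterbore of 32 mm diameter, 7 mm deep, with a 2 mm chamfer at its mouth, in the plate's top face (22 mm above the bench). A specimen fully home has its hexagon end face on this floor.
- index_tip (a point): Point of the height pointer: a thin pin on a clamp block (30 x 26 x 18 mm) on the stand's column, pointing at the seat's axis and ending 46 mm short of it. Its height, 105 to 140 mm above the bench, is the focal height for the middle of the lens. Axes as the stand's. The clamp holds by friction and shifts if pushed hard.
- loupe: hand loupe, black, about 75 g, lying flat on the bench near its front edge at the start; ring of 56 mm outer diameter and 16 mm height. Origin: in the plane of its underside (z = 0), below the lens centre; z is the optical axis (up), the handle lies along -x, which points to the right or front right at the start.
- lens_centre (a point): centre of the loupe's lens, 8 mm above the underside of the ring
- loupe_lens: the glass of the loupe, 49 mm in diameter, recessed in the ring; origin as loupe. Fingers must not touch it.
- loupe_handle: Handle of the loupe, black, 90 mm long, 15 mm wide, 16 mm high, rounded edges, part of the loupe. Origin: its middle, 89 mm from the lens axis along the loupe's -x and 8 mm above the underside; it runs from 44 to 134 mm from the lens axis. A short steel ferrule joins it to the ring.
- intact_bar: bystander: an unbroken bar specimen with a hexagon at both ends, 85 x 17 x 15 mm, lying near the front edge at the right
- tweezers_b: bystander: steel tweezers 117 mm long lying behind the keyboard at the left
- marker: bystander: white marker pen with a cap, 132 mm long, 17 mm thick, lying near the front edge at the right
- slide_caliper: bystander: caliper 226 x 72 x 11 mm lying in front of the drawer cabinet, at the left behind the work
- flat_coupon: bystander: flat steel tensile specimen 150 x 22 x 9 mm at the right
Mind the look-alikes: they are no part of the job. What is shaped like the specimen but yellow is not meant.

How it is judged (in metres and radians):
On the way:
1. the specimen stands upright, hexagon end down, fully home in the seat and is let go (angle between specimen's own z axis and vertical below 0.08 rad and horizontal distance between specimen and seat below 0.005 m and z of specimen in the frame of seat below 0.002 m and contact force between the fingers and specimen below 0.1 N), for 0.2 s.
At the end, for the whole second after the job is handed in: Specimen upright (0.08 rad) in the seat, within 2 mm of its floor and 5 mm of its centre, let go; loupe held by the handle, still, level within 0.10 rad, lens centre within 10 mm sideways of the fracture face and 6 mm of the pointer's height, touching neither stand nor specimen (all of step 1 and contact force between the fingers and loupe_handle above 1 N and contact force between loupe and stand below 0.1 N and contact force between loupe and specimen below 0.1 N and angle between loupe's own z axis and vertical below 0.1 rad and horizontal distance between lens_centre and specimen_top below 0.01 m and z of lens_centre in the frame of index_tip between -0.006 and 0.006 m and linear speed of loupe below 0.02 m/s and angular speed of loupe below 0.15 rad/s); the arm keeps its last pose, push and grip.
It fails at once if something touches the fracture face (contact force between fracture_face and anything else above 0.5 N).
It fails at once if the fingers touch the glass (contact force between the fingers and loupe_lens above 0.5 N).
It fails at once if the height pointer is shifted (distance of index_tip from where it was at the start of the episode above 0.004 m).
It fails at once if a bystander is pushed away (distance of any of intact_bar, tweezers_b, marker, slide_caliper, flat_coupon from where it was at the start of the episode above 0.02 m).
It also fails if it takes over 64 s, if anything falls off the work surface, if the arm or the gripper's body presses on something with over 40 N, if the wrist force passes 120 N, or if a joint passes its speed limit or range.

## Working session

There is one attempt and no reset: what is moved stays moved. The work goes in short steps, Python scripts to look and compute and a tool call to move; the robot and the scene stay as the last step left them, time stands still between calls to the robot, and variables do not carry over. Pictures are saved under pics/ and viewed, at most 12 in all, crops included, and the job is handed in when it is done.

Besides the shell and the picture viewer there is one more tool, called after "Request:" as a command line: name --argument value ..., lists and objects as JSON in quotes. send_rows: Moves the arm, as the interface text tells. Its arguments: {"type":"object","properties":{"targets":{"type":"array"},"grip_force":{"type":"number"}},"required":["targets"]}

```bash
mkdir -p pics
cat > h.py <<'E'
import numpy as np, cv2
from workcell import env, optics
def cam(n):
    c=optics.camera_info(n); return np.array(c["camera_matrix"]),np.array(c["R"]),np.array(c["t"]).ravel()
def ray(n,px,z):
    K,R,t=cam(n); o=-R.T@t; d=R.T@np.linalg.solve(K,np.array([px[0],px[1],1.])); return o+d*(z-o[2])/d[2]
def proj(n,X):
    K,R,t=cam(n); p=K@(R@np.array(X,float)+t); return p[:2]/p[2]
def cloud(n,D,mask=None):
    K,R,t=cam(n); m=D>0
    if mask is not None: m&=mask
    v,u=np.nonzero(m); d=D[v,u]; P=np.linalg.solve(K,np.array([u*d,v*d,d])); return (R.T@(P-t[:,None])).T
E
python3 - <<'E'
from h import *
ims=[]
for n in("scene","top"):
    im,D=optics.grab_frame(n); np.savez(f"{n}0.npz",im=im,D=D); ims.append(im)
    cv2.imwrite(f"pics/{n}0.png",cv2.resize(im[:,:,::-1],(800,600),interpolation=cv2.INTER_CUBIC))
    K,R,t=cam(n); print(n,-R.T@t,K[0,0])
    for k in("specimen","fracture_face","specimen_top","stand","seat","index_tip","loupe","lens_centre","loupe_handle"):
        print(k,[(np.round(d["at"]).tolist(),round(d["conf"],2)) for d in optics.place_of(n,k)][:3])
print(env.state(), env.grasp_offset)
E
```

```text
scene [ -41.15926039 -717.25594278  534.78652377] 366.64148623540933
specimen [([318.0, 228.0], 0.72), ([261.0, 213.0], 0.44)]
fracture_face []
specimen_top [([295.0, 218.0], 0.75), ([315.0, 241.0], 0.7), ([229.0, 233.0], 0.27)]
stand [([248.0, 193.0], 0.97)]
seat [([245.0, 190.0], 0.84)]
index_tip [([254.0, 149.0], 0.47)]
loupe [([225.0, 230.0], 0.66), ([248.0, 193.0], 0.38)]
lens_centre [([227.0, 228.0], 0.71), ([317.0, 226.0], 0.64)]
loupe_handle [([237.0, 251.0], 0.51)]
top [ 294.6997497  -147.65617944 1336.46242972] 418.1312656834952
specimen [([314.0, 168.0], 0.67), ([275.0, 186.0], 0.46)]
fracture_face []
specimen_top [([324.0, 184.0], 0.63), ([294.0, 176.0], 0.53)]
stand [([236.0, 167.0], 0.57), ([376.0, 204.0], 0.55), ([235.0, 177.0], 0.46)]
seat [([234.0, 175.0], 0.59)]
index_tip [([234.0, 154.0], 0.68)]
loupe [([263.0, 220.0], 0.7), ([315.0, 169.0], 0.19)]
lens_centre [([264.0, 220.0], 0.67), ([163.0, 189.0], 0.48)]
loupe_handle [([289.0, 226.0], 0.64)]
{'time_s': 1.0, 'qpos': array([ 6.56607201e+01,  1.83122792e+01,  8.96395932e+01, -1.21293945e-03,
        7.20431297e+01, -1.14577838e+00]), 'qvel': array([ 0.01537832, -0.02691861,  0.05823006, -0.02852011,  0.01049048,
        0.08324976]), 'effort': array([ 1.64845493e-03, -4.12364781e+01, -2.32236993e+01,  7.29345647e-02,
        3.75688600e-02,  2.12951824e-05]), 'ee_pos': array([226.46785426, 528.54206682, 213.96809442]), 'ee_rot': array([1.79995026e+02, 1.25359732e-03, 1.56806872e+02]), 'force': array([-0.27438978, -0.07931418, -0.37136095]), 'torque': array([-0.01769937,  0.01982834,  0.00672521]), 'gripper_force': 0.0, 'gripper_width': 91.06842909769087} 18.8
```

View pics/scene0.png

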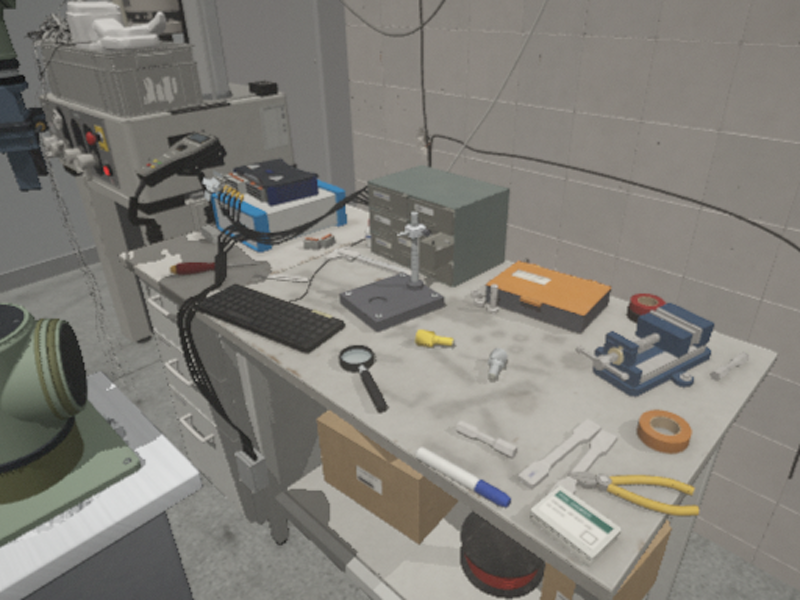

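View pics/top0.png

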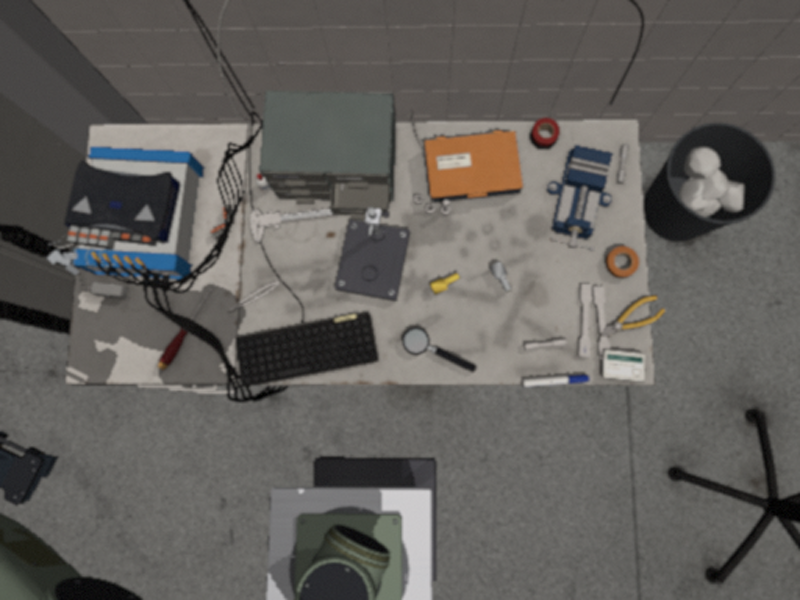

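The scene picture shows the steel broken half at about (318,232) of 512 wide (800-wide: 497,362), the yellow look-alike at (278,217), the stand's seat at (242,192), the pointer at about (260,150), and the loupe at (228,229) with its handle running to (244,260). In the top picture: steel piece (320,175), yellow (284,181), seat (236,174), loupe (266,218).
Could be taken for the specimen: yellow half (278,217), intact bar (312,281), nuts and fittings near the orange box (315,190), flat coupon (360,290). I choose the steel one at scene (318,232) / top (320,175).

Run:
```python
from h import *
cr=[]
for n,c,w in(("scene",(318,232),20),("top",(320,175),20)):
    im=np.load(f"{n}0.npz")["im"]; a=im[c[1]-w:c[1]+w,c[0]-w:c[0]+w,::-1]
    cr.append(cv2.resize(a,(400,400),interpolation=cv2.INTER_CUBIC))
cv2.imwrite("pics/crop1.png",np.hstack(cr))
for n in("scene","top"):
    D=np.load(f"{n}0.npz")["D"]
    for k in("specimen","loupe","loupe_handle","loupe_lens","stand"):
        for d in optics.silhouettes(n,k)[:3]:
            m=d["mask"].astype(bool); P=cloud(n,D,m)
            if len(P)<5: continue
            c=np.median(P,0); Q=P[:,:2]-P[:,:2].mean(0); w,V=np.linalg.eigh(Q.T@Q/len(Q))
            print(n,k,round(d["conf"],2),np.round(d["at"]),m.sum(),"med",c.round(1),"mean",P.mean(0).round(1),"ang",round(np.degrees(np.arctan2(V[1,1],V[0,1])),1),"ext",np.ptp(Q@V,axis=0).round(1),"zmax",np.percentile(P[:,2],[5,95]).round(1))
for n,p in(("scene",(245,190)),("top",(234,175))): print("seat",n,ray(n,p,15).round(1))
o=[]
for n,p in(("scene",(254,149)),("top",(234,154))):
    K,R,t=cam(n); C=-R.T@t; d=R.T@np.linalg.solve(K,[*p,1.]); o.append((C,d/np.linalg.norm(d)))
(a,d),(b,e)=o; s=np.linalg.lstsq(np.array([d,-e]).T,b-a,rcond=None)[0]; print("tip",(a+s[0]*d).round(1),(b+s[1]*e).round(1))
```

```text
scene specimen 0.57 [273. 217.] 182 med [ 554.1 -188.9   15.3] mean [ 555.5 -189.8   14.8] ang 121.8 ext [61.7 60.5] zmax [ 3.4 22.8]
scene specimen 0.48 [315. 231.] 159 med [ 575.3 -310.2   16.3] mean [ 572.7 -309.2   16.5] ang -157.2 ext [25.7 65.2] zmax [ 8.  23.3]
scene loupe 0.88 [231. 235.] 560 med [ 420.5 -156.4    9.8] mean [ 421.  -169.7    9.2] ang 64.5 ext [ 53.2 162.7] zmax [-1.9 15. ]
scene loupe_handle 0.61 [239. 250.] 192 med [ 396.8 -220.8   13.5] mean [ 397.5 -217.7   12.1] ang 64.9 ext [20.  88.1] zmax [ 4.1 15.5]
scene stand 0.98 [253. 190.] 1919 med [613.1 -55.9  20.1] mean [610.7 -51.6  33.6] ang -175.7 ext [190.9 288. ] zmax [  0.9 139.5]
top specimen 0.65 [320. 176.] 113 med [ 579.6 -301.3   20.2] mean [ 577.6 -300.3   20. ] ang -151.2 ext [26.1 59.4] zmax [12.6 27.4]
top specimen 0.51 [282. 181.] 113 med [ 561.2 -180.3   20.5] mean [ 561.1 -181.9   19.8] ang 121.0 ext [28.9 57.8] zmax [10.9 27.1]
top loupe 0.94 [268. 220.] 403 med [ 430.5 -141.7   12.8] mean [ 429.  -156.2   12.4] ang 64.0 ext [ 54.2 161.9] zmax [ 4.8 18.8]
top loupe_handle 0.59 [292. 227.] 151 med [ 405.2 -207.8   15. ] mean [ 405.  -207.5   13.9] ang 64.3 ext [17.7 90.3] zmax [ 1.9 19.1]
top loupe_lens 0.49 [268. 218.] 134 med [ 443.9 -124.2   10.8] mean [ 444.6 -124.3   10.7] ang 59.9 ext [39.3 41.5] zmax [ 6.9 14.9]
top stand 0.73 [236. 163.] 2014 med [615.5 -40.9  22.9] mean [614.  -37.2  31.3] ang 168.6 ext [138.6 174.2] zmax [ 14.2 142.9]
top stand 0.52 [318. 173.] 125 med [ 579.8 -301.3   19.8] mean [ 578.1 -300.3   19.5] ang -153.9 ext [27.  61.4] zmax [11.8 27.4]
seat scene [601.9 -28.6  15. ]
seat top [583.2 -25.2  15. ]
tip [628.5 -43.3 140.2] [619.9 -35.8 138.6]
```

View pics/crop1.png

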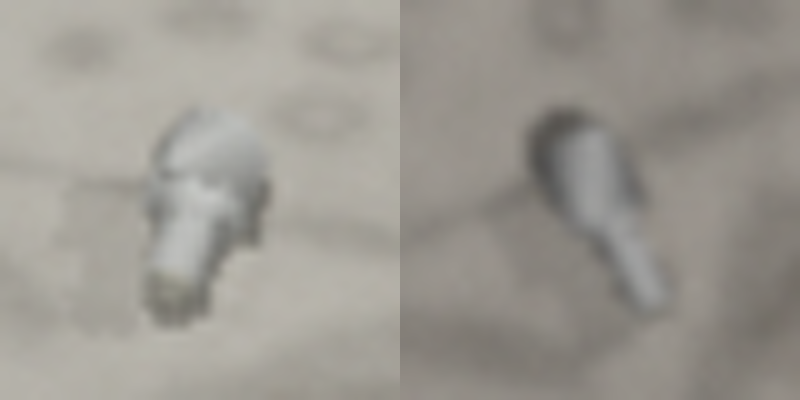

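The crop shows (left, scene; right, top) the grey steel half: hexagon end at the rear (top px ~315,166), thin fracture end pointing front right (top px ~326,186). It is the right piece. Next I refine the stand and specimen poses and check that the cameras agree.

Run:
```python
from h import *
for n in("scene","top"):
    z=np.load(f"{n}0.npz"); D=z["D"]; P=cloud(n,D)
    b=P[(P[:,0]>420)&(P[:,0]<650)&(P[:,1]>-420)&(P[:,1]<-100)]; print(n,"bench z",np.percentile(b[:,2],[10,50,90]).round(1))
    m=max(optics.silhouettes(n,"stand"),key=lambda d:d["conf"])["mask"]; S=cloud(n,D,m)
    zt=S[(S[:,2]>12)&(S[:,2]<32)]; print("plate z",np.median(zt[:,2]).round(1))
    # plate top polygon via image mask -> plane z=22 
    v,u=np.nonzero(m); X=np.array([ray(n,(a,b),22)[:2] for a,b in zip(u,v)])
    Q=zt[:,:2]; med=np.median(Q,0); Q=Q[np.linalg.norm(Q-med,axis=1)<105]
    print("rect depth",cv2.minAreaRect(Q.astype(np.float32)))
    c=S[S[:,2]>60]; print("col",[(h,np.median(c[(c[:,2]>h)&(c[:,2]<h+15)],0).round(1)) for h in(60,80,150)])
px={"scene":[(340,298),(377,328),(443,298),(241.5/.64,192/.64)],"top":[(354,219),(410,229),(394,300),(336,290),(370,272)]}
for n in px: print(n,"corners@22",[ray(n,(p[0]*.64,p[1]*.64),22)[:2].round(1).tolist() for p in px[n]])
for n,ps in(("scene",[(318-20+.1*21,212+.1*11.5),(298+17.5,212+28),(228,229)]),("top",[(315.5,166),(326,186),(265.7,218)])):
    print(n,"spec hex/fr, loupe ring",[ray(n,p,12)[:2].round(1).tolist() for p in ps])
cr=[]
for n,c,w in(("scene",(252,178),40),("top",(238,165),40)):
    im=np.load(f"{n}0.npz")["im"]; a=im[c[1]-w:c[1]+w,c[0]-w:c[0]+w,::-1]
    cr.append(cv2.resize(a,(400,400),interpolation=cv2.INTER_CUBIC))
cv2.imwrite("pics/crop2.png",np.hstack(cr))
```

```text
scene bench z [-5.439e+02 -3.000e+00 -5.000e-01]
plate z 20.0
rect depth ((610.7330322265625, -40.66326141357422), (133.47280883789062, 154.1234893798828), 79.20449829101562)
col [(60, array([660.2, -54.6,  66.7])), (80, array([663. , -54.3,  87.9])), (150, array([659.6, -55.1, 157.4]))]
top bench z [-3.6  0.3  6.6]
plate z 22.6
rect depth ((612.4036865234375, -36.690895080566406), (130.51580810546875, 152.12115478515625), 79.45685577392578)
col [(60, array([661. , -47.7,  63.8])), (80, array([661.1, -46.4,  89.4])), (150, array([662.2, -51.1, 151.6]))]
scene corners@22 [[536.7, 17.8], [510.9, -108.6], [664.9, -122.9], [578.2, -38.9]]
top corners@22 [[698.5, 0.2], [676.1, -117.3], [525.9, -84.8], [547.0, 34.7], [584.6, -34.9]]
scene spec hex/fr, loupe ring [[615.7, -222.7], [548.1, -322.2], [437.8, -137.0]]
top spec hex/fr, loupe ring [[612.8, -289.3], [546.8, -321.5], [443.6, -128.0]]
```

View pics/crop2.png

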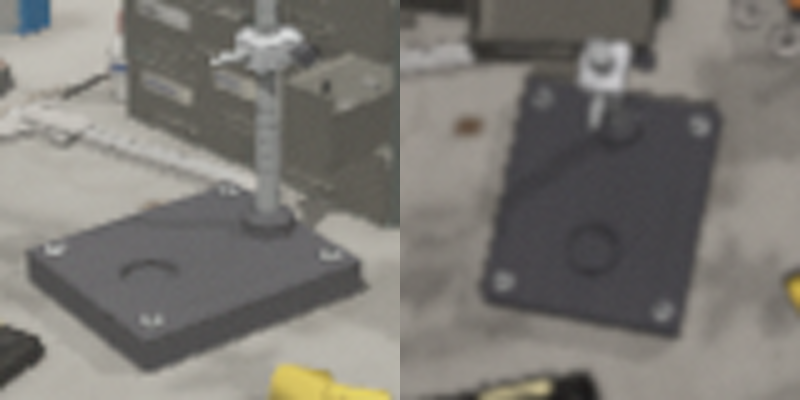

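Crop 2 shows the seat mouth at scene px ≈ (242,192) and top px ≈ (236.6,174.6). The pointer tip is at scene ≈ (254.4,150.4) and top ≈ (236.8,150.6). The stand heading is about -11°, so the seat is near (582.5,-34). I'll move now: swing above the specimen, yawing to 27°.

Request:
send_rows --targets '[[[0,0,-0.0601,0.074,-0.173,0,-1],[0,0,-0.0601,0.074,-0.173,0,-1],[0,0,-0.0601,0.074,-0.173,0,-1],[0,0,-0.0601,0.074,-0.173,0,-1],[0,0,-0.0601,0.074,-0.173,0,-1],[0,0,-0.0601,0.074,-0.173,0,-1],[0,0,-0.0601,0.074,-0.173,0,-1],[0,0,-0.0601,0.074,-0.173,0,-1],[0,0,-0.0601,0.074,-0.173,0,-1],[0,0,-0.0601,0.074,-0.173,0,-1],[0,0,-0.0601,0.074,-0.173,0,-1],[0,0,-0.0601,0.074,-0.173,0,-1]]]' --grip_force 40

```text
time_s: 2.8
ee_pos: [404.5, 111.9, 214.3]
ee_rot: [179.9, -0.0, 91.7]
force: [0.2, 1.0, 0.1]
gripper_width: 91.6
gripper_force: 0.0
```

Request:
send_rows --targets '[[[0,0,-0.0601,0.074,-0.173,0,-1],[0,0,-0.0601,0.074,-0.173,0,-1],[0,0,-0.0601,0.074,-0.173,0,-1],[0,0,-0.0601,0.074,-0.173,0,-1],[0,0,-0.0601,0.074,-0.173,0,-1],[0,0,-0.0601,0.074,-0.173,0,-1],[0,0,-0.0601,0.074,-0.173,0,-1],[0,0,-0.0601,0.074,-0.173,0,-1],[0,0,-0.0601,0.074,-0.173,0,-1],[0,0,-0.0601,0.074,-0.173,0,-1],[0,0,-0.0601,0.074,-0.173,0,-1],[0,0,-0.0601,0.074,-0.173,0,-1]]]'

```text
time_s: 4.0
ee_pos: [582.1, -303.4, 213.9]
ee_rot: [180.0, -0.0, 26.8]
force: [-0.2, -0.1, -0.1]
gripper_width: 91.5
gripper_force: 0.0
```

Request:
send_rows --targets '[[[0.0336,-0.066,0,0,0,-0.16,-1],[0.0336,-0.066,0,0,0,-0.16,-1],[0.0336,-0.066,0,-0.003,0.007,-0.16,-1],[0,0,0,0,0,-0.16,-1],[0,0,0,0,0,-0.16,-1],[0,0,0,0,0,0,-1],[0,0,0,0,0,0,-1]]]'

```text
time_s: 4.7
ee_pos: [581.4, -300.6, 54.3]
ee_rot: [-180.0, -20.0, 27.0]
force: [-0.9, 0.7, 0.6]
gripper_width: 91.4
gripper_force: 0.0
```

Run:
```python
from h import *
cr=[]
for n,c,w in(("scene",(318,215),40),("top",(320,175),40)):
    im,D=optics.grab_frame(n); np.savez(f"{n}1.npz",im=im,D=D); a=im[c[1]-w:c[1]+w,c[0]-w:c[0]+w,::-1]
    cr.append(cv2.resize(a,(400,400),interpolation=cv2.INTER_CUBIC))
    print(n,proj(n,env.state()["ee_pos"]).round(1))
cv2.imwrite("pics/crop3.png",np.hstack(cr)); print(env.state()["ee_pos"],env.state()["qpos"])
```

```text
scene [318.  215.3]
top [321.  172.1]
[ 582.51643947 -301.23410971   56.12215712] [-37.45170471  29.28848853 100.28991262  26.18857262  44.36671656
   7.59194017]
```

View pics/crop3.png

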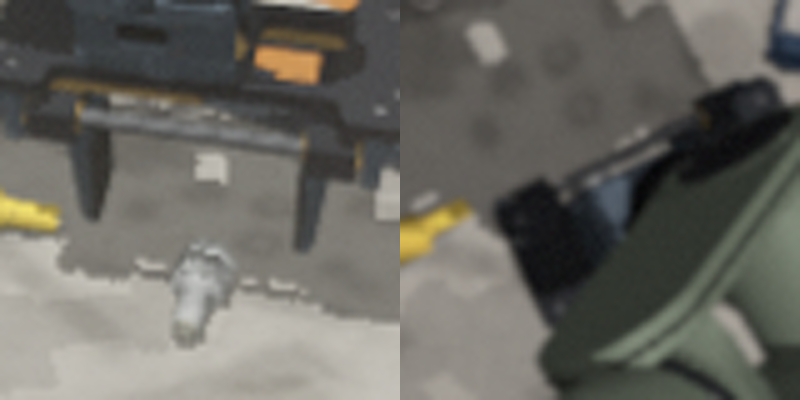

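Scene crop: the open fingers straddle the specimen, tips at crop (95,218) and (303,250). The specimen is at (195,290), between and below them, with its fracture end facing the camera. I'll descend.

Request:
send_rows --targets '[[[0,0,0,0,0,-0.08,-1],[0,0,0,0,0,-0.08,-1],[0,0,0,0,0,-0.07,-1],[0,0,0,0,0,0,-1],[0,0,0,0,0,0,-1]]]'

```text
time_s: 5.3
ee_pos: [581.7, -300.7, 8.8]
ee_rot: [179.9, -20.0, 27.0]
force: [-0.7, 0.3, -0.2]
gripper_width: 91.1
gripper_force: 0.0
```

Run:
```python
from h import *
for n in("scene",):
    im,D=optics.grab_frame(n); np.savez(f"{n}2.npz",im=im,D=D)
    for k in("specimen","specimen_top"): print(k,[(np.round(d["at"],1),round(d["conf"],2)) for d in optics.place_of(n,k)][:3])
    c=(318,225);w=32; a=im[c[1]-w:c[1]+w,c[0]-w:c[0]+w,::-1]
    cv2.imwrite("pics/crop4.png",cv2.resize(a,(512,512),interpolation=cv2.INTER_CUBIC))
s=env.state(); print(s["ee_pos"],s["ee_rot"],s["force"])
```

```text
specimen [(array([237.2, 171. ]), 0.59), (array([317.8, 227.5]), 0.43), (array([263.1, 216.3]), 0.43)]
specimen_top [(array([293.3, 217. ]), 0.62), (array([316.9, 240.9]), 0.54)]
[ 581.71646592 -300.89891506    9.112314  ] [179.88100626 -20.05016272  27.03011252] [-0.15396222  0.4559161  -0.37053844]
```

View pics/crop4.png

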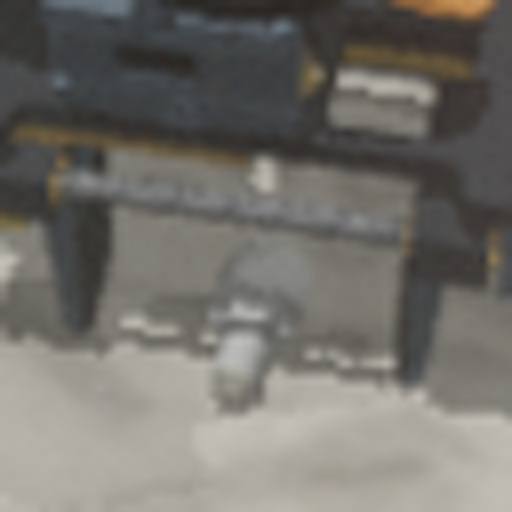

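The specimen's waist and fracture end (crop ≈ (235,395)) stick out towards the camera, in front of the fingertip line (78,325)–(413,380), and it sits centred between the fingers. I'll close.

Request:
send_rows --targets '[[[0,0,0,0,0,0,1],[0,0,0,0,0,0,1],[0,0,0,0,0,0,1],[0,0,0,0,0,0,1],[0,0,0,0,0,0,1],[0,0,0,0,0,0,1],[0,0,0,0,0,0,1],[0,0,0,0,0,0,1],[0,0,0,0,0,0,1],[0,0,0,0,0,0,1]]]'

```text
time_s: 6.45
ee_pos: [581.2, -300.7, 8.1]
ee_rot: [180.0, -20.0, 27.0]
force: [-0.1, 0.7, 0.2]
gripper_width: 25.8
gripper_force: 40.0
```

Request:
send_rows --targets '[[[0,0,0,0,0,0.05,1],[0,0,0,0,0,0.15,1],[0,0,0,0,0,0.2,1],[0,0,0,0,0,0.2,1],[0,0,0,0,0,0.2,1],[0,0,0,0,0,0.2,1],[0,0,0,0,0,0,1],[0,0,0,0,0,0,1]]]'

```text
time_s: 7.25
ee_pos: [580.8, -300.4, 209.2]
ee_rot: [179.9, -20.0, 27.0]
force: [-0.5, -0.4, -2.6]
gripper_width: 25.5
gripper_force: 40.0
```

Request:
send_rows --targets '[[[0,0,0.0907,-0.0114,0.074,0.006,1],[0,0,0.0907,-0.0114,0.074,0.006,1],[0,0,0.0907,-0.0114,0.074,0.006,1],[0,0,0.0907,-0.0114,0.074,0.006,1],[0,0,0.0907,-0.0114,0.074,0.006,1],[0,0,0.0907,-0.0114,0.074,0.006,1],[0,0,0.0907,-0.0114,0.074,0.006,1],[0,0,0.0907,-0.0114,0.074,0.006,1],[0,0,0.0907,-0.0114,0.074,0.006,1]]]'

```text
time_s: 8.15
ee_pos: [559.3, -166.6, 216.6]
ee_rot: [-179.8, -20.1, 100.7]
force: [-0.4, -0.0, -1.8]
gripper_width: 25.6
gripper_force: 40.0
```

Request:
send_rows --targets '[[[0,0,0.0907,-0.0114,0.074,0.006,1],[0,0,0.0907,-0.0114,0.074,0.006,1],[0,0,0.0907,-0.0114,0.074,0.006,1],[0,0,0.0907,-0.0114,0.074,0.006,1],[0,0,0.0907,-0.0114,0.074,0.006,1],[0,0,0.0907,-0.0114,0.074,0.006,1],[0,0,0.0907,-0.0114,0.074,0.006,1],[0,0,0.0907,-0.0114,0.074,0.006,1],[0,0,0.0907,-0.0114,0.074,0.006,1],[0,0,0,0,0,0,1],[0,0,0,0,0,0,1]]]'

```text
time_s: 9.25
ee_pos: [539.4, -33.8, 228.3]
ee_rot: [-180.0, -20.2, 173.9]
force: [-0.5, -0.4, -1.0]
gripper_width: 25.7
gripper_force: 40.0
```

Run:
```python
from h import *
s=env.state(); print(s["ee_pos"],s["ee_rot"],s["qpos"],s["gripper_width"])
```

```text
[539.41949835 -33.83323931 228.26311644] [-179.96235191  -20.15481089  173.87335883] [ -5.02135806  25.91835429  78.63916125   0.3448137   95.59442812
 -88.92877291] 25.724421462312154
```

```bash
cat > kin.py <<'E'
import numpy as np
from scipy.spatial.transform import Rotation as Ro
d=[([65.66,18.312,89.639],[226.46,528.54,213.97],[179.995,0,156.807]),
([-37.4517,29.2885,100.2899],[582.516,-301.234,56.122],[-180,-20,27]),
([-5.02136,25.91835,78.63916],[539.4195,-33.833,228.263],[-179.962,-20.155,173.873])]
A=[];b=[]
for q,p,r in d:
    q=np.radians(q);z=Ro.from_euler("xyz",r,degrees=True).as_matrix()[:,2];c,s=np.cos(q[0]),np.sin(q[0])
    A+=[[1,0,np.sin(q[1]),np.sin(q[1]+q[2]),c*z[0]+s*z[1]],[0,1,np.cos(q[1]),np.cos(q[1]+q[2]),z[2]]]
    b+=[c*p[0]+s*p[1],p[2]]
x,res,rk,sv=np.linalg.lstsq(np.array(A),np.array(b),rcond=None)
if __name__=="__main__": print("a1,h,L1,L2,Lt",x.round(1),res,sv)
E
python3 - <<'E'
from kin import *
from scipy.optimize import fsolve
print(x.round(1),res,sv)
a,h,L1,L2,Lt=x
for til in(0,20,40):
  for R,Z in((583,42),(583,120),(583,230),(500,230)):
    t=np.radians(til); rw=R-Lt*np.cos(t); zw=Z+Lt*np.sin(t)
    s,i,e,m=fsolve(lambda q:[a+L1*np.sin(q[0])+L2*np.sin(q[0]+q[1])-rw,h+L1*np.cos(q[0])+L2*np.cos(q[0]+q[1])-zw],[0.2,1.8],full_output=True)
    q=np.degrees(s); print(til,R,Z,q.round(1),"q5",(90+til-q.sum()).round(1),e)
E
```

```text
[ 13.  128.6 556.6 406.7 318. ] [0.14144675] [2.96127027 2.44244893 0.35645309 0.18371075 0.09621278]
0 583 42 [152.4 206.8] q5 -269.2 1
0 583 120 [ 49.8 155.4] q5 -115.2 1
0 583 230 [ 24.3 152.5] q5 -86.7 1
0 500 230 [ 25.7 164.5] q5 -100.2 1
20 583 42 [ 41.5 152.4] q5 -83.9 1
20 583 120 [ 24.8 149.9] q5 -64.7 1
20 583 230 [  5.6 142.2] q5 -37.7 1
20 500 230 [ -2.7 150.9] q5 -38.3 1
40 583 42 [ 23.4 141.6] q5 -35.0 1
40 583 120 [ 12.1 136.9] q5 -19.0 1
40 583 230 [  0.6 127.4] q5 1.9 1
40 500 230 [ -8.4 135.4] q5 3.0 1
```

```bash
cat >> kin.py <<'E'
from numpy import sin,cos
a1,h0,L1,L2,Lt=x
lo=np.array([-177.97,-48.28,12.27,-77.06,2.81,-146.56]);hi=np.array([177.97,115.42,149.76,257.06,150.46,146.56])
def fk(q):
    r=np.radians(q); R=(Ro.from_euler("z",r[0])*Ro.from_euler("y",r[1]+r[2])*Ro.from_euler("z",r[3])*Ro.from_euler("y",r[4])*Ro.from_euler("z",r[5]+np.pi/2)).as_matrix()
    rw=a1+L1*sin(r[1])+L2*sin(r[1]+r[2]); zw=h0+L1*cos(r[1])+L2*cos(r[1]+r[2])
    return np.array([rw*cos(r[0]),rw*sin(r[0]),zw])+Lt*R[:,2],R
def ik(p,R):
    w=np.array(p)-Lt*R[:,2]; q1=np.arctan2(w[1],w[0]); X=np.hypot(w[0],w[1])-a1; Z=w[2]-h0; D=np.hypot(X,Z)
    c=(D*D-L1*L1-L2*L2)/(2*L1*L2)
    if abs(c)>1: return None
    q3=np.arccos(c); q2=np.arctan2(X,Z)-np.arctan2(L2*sin(q3),L1+L2*cos(q3))
    W=(Ro.from_euler("z",q1)*Ro.from_euler("y",q2+q3)).inv()*Ro.from_matrix(R)
    e=W.as_euler("ZYZ"); 
    if e[1]<0: e=e+np.array([np.pi,-2*e[1],np.pi])
    q=np.degrees([q1,q2,q3,e[0],e[1],e[2]-np.pi/2])
    q[3]=(q[3]+77+3)%360-80; q[5]=(q[5]+180)%360-180
    return q
def Rup(psi,til):  # specimen upright, heading psi; tool x = -u tilted
    p,t=np.radians(psi),np.radians(til); hh=np.array([cos(p),sin(p),0]);Zv=np.array([0,0,1.])
    zt=-Zv*sin(t)+hh*cos(t); xt=-Zv*cos(t)-hh*sin(t); return np.c_[xt,np.cross(zt,xt),zt]
E
python3 - <<'E'
from kin import *
p,R=fk([-37.4517,29.2885,100.2899,26.1886,44.3667,7.5919]); print(p,Ro.from_matrix(R).as_euler("xyz",degrees=True))
print(ik(*fk([-5.02,25.9,78.6,.34,95.6,-88.9])))
for psi in range(-150,151,15):
    for Z in(42,):
        R=Rup(psi,20); q=ik(np.array([582.5,-34,Z])+5*R[:,2],R)
        if q is not None: print(psi,q.round(),"ok" if ((q>lo)&(q<hi)).all() else "")
E
```

```text
[ 573.16891249 -315.43579674   56.33647468] [179.78336178 -20.09854964  27.07348729]
[ -5.02  25.9   78.6    0.34  95.6  -88.9 ]
-150 [  8.  63.  61. -25. 121.  68.] ok
-135 [ 12.  60.  69. -33. 113.  63.] ok
-120 [ 17.  56.  79. -41. 104.  60.] ok
-105 [ 21.  52.  90. -50.  94.  60.] ok
-90 [ 24.  48. 101. -60.  84.  62.] ok
-75 [ 26.  45. 112. -72.  76.  67.] ok
-60 [ 27.  42. 123. 272.  70.  74.] 
-45 [ 25.  40. 134. 252.  68.  84.] ok
-30 [ 19.  40. 143. 228.  72.  93.] ok
-15 [  8.  41. 150. 202.  80.  94.] 
0 [ -7.  42. 151. 174.  83.  88.] 
15 [-20.  41. 147. 146.  77.  85.] ok
30 [-29.  40. 139. 121.  70.  91.] ok
45 [-33.  41. 129.  98.  68. 100.] ok
60 [-34.  43. 118.  80.  72. 109.] ok
75 [-32.  46. 107.  66.  80. 116.] ok
90 [-29.  50.  96.  55.  89. 119.] ok
105 [-26.  54.  85.  46.  98. 120.] ok
120 [-22.  58.  75.  38. 108. 119.] ok
135 [-17.  62.  66.  30. 117. 115.] ok
150 [-12.  64.  58.  20. 125. 108.] ok
```

Run:
```python
from kin import *
def Rlie(psi,til):
    p,t=np.radians(psi),np.radians(til);u=np.array([cos(p),sin(p),0]);Zv=np.array([0,0,1.])
    zt=-u*sin(t)-Zv*cos(t); xt=-u*cos(t)+Zv*sin(t); return np.c_[xt,np.cross(zt,xt),zt]
for ps in(210,180,165,150):
  for pe in(80,):
    A=Rlie(ps,20);B=Rup(pe,20); v=Ro.from_matrix(B@A.T).as_rotvec(); print("lie",ps,"up",pe,"rotvec deg",np.degrees(v).round(1),np.degrees(np.linalg.norm(v)).round(0))
    P0=np.array([450,-150,260.])
    for f in np.linspace(0,1,7):
        R=Ro.from_rotvec(v*f).as_matrix()@A; q=ik(P0,R); print("  ",None if q is None else q.round(), "uz %.2f"%(-R[2,0]*np.cos(np.radians(20))-R[2,2]*np.sin(np.radians(20))))
```

```text
lie 210 up 80 rotvec deg [ 61.7  88.1 -97.5] 145.0
   [-30.   1. 107.  19.  63.  23.] uz 0.00
   [-30.   8.  99.  18.  76.  44.] uz 0.17
   [-32.  15.  93.  21.  88.  62.] uz 0.39
   [-36.  20.  90.  26.  98.  80.] uz 0.62
   [-40.  25.  90.  34. 103.  97.] uz 0.82
   [-44.  27.  93.  42. 105. 113.] uz 0.95
   [-48.  28. 100.  50. 104. 130.] uz 1.00
lie 180 up 80 rotvec deg [ 76.6  64.3 -76.6] 126.0
   [-24.  -3. 111.  10.  54.  62.] uz 0.00
   [-27.   4. 103.  14.  69.  73.] uz 0.21
   [-31.  11.  96.  19.  82.  84.] uz 0.44
   [-35.  17.  93.  26.  92.  96.] uz 0.66
   [-40.  22.  92.  33.  99. 107.] uz 0.84
   [-44.  26.  94.  41. 103. 119.] uz 0.96
   [-48.  28. 100.  50. 104. 130.] uz 1.00
lie 165 up 80 rotvec deg [ 81.9  52.2 -65.6] 117.0
   [-19.  -4. 111.   2.  52.  85.] uz 0.00
   [-25.   3. 103.  10.  67.  90.] uz 0.22
   [-30.   9.  97.  18.  79.  96.] uz 0.45
   [-35.  15.  94.  25.  89. 104.] uz 0.67
   [-40.  21.  93.  33.  97. 113.] uz 0.85
   [-44.  25.  95.  41. 102. 121.] uz 0.96
   [-48.  28. 100.  50. 104. 130.] uz 1.00
lie 150 up 80 rotvec deg [ 85.9  40.  -54.3] 109.0
   [-15.  -3. 111.  -6.  53. 108.] uz 0.00
   [-22.   2. 104.   6.  66. 106.] uz 0.23
   [-29.   8.  98.  16.  77. 108.] uz 0.47
   [-35.  14.  95.  25.  87. 112.] uz 0.68
   [-40.  19.  94.  33.  95. 118.] uz 0.85
   [-44.  24.  96.  41. 101. 124.] uz 0.96
   [-48.  28. 100.  50. 104. 130.] uz 1.00
```

Request:
send_rows --targets '[[[0,0,-0.0888,-0.0164,-0.0294,0.009,1],[0,0,-0.0888,-0.0164,-0.0294,0.009,1],[0,0,-0.0888,-0.0164,-0.0294,0.009,1],[0,0,-0.0888,-0.0164,-0.0294,0.009,1],[0,0,-0.0888,-0.0164,-0.0294,0.009,1],[0,0,-0.0888,-0.0164,-0.0294,0.009,1],[0,0,-0.0888,-0.0164,-0.0294,0.009,1],[0,0,-0.0888,-0.0164,-0.0294,0.009,1],[0,0,-0.0888,-0.0164,-0.0294,0.009,1]]]'

```text
time_s: 10.15
ee_pos: [509.7, -88.8, 244.9]
ee_rot: [-179.9, -20.0, 101.4]
force: [0.3, -0.4, -0.7]
gripper_width: 25.7
gripper_force: 40.0
```

Request:
send_rows --targets '[[[0,0,-0.0888,-0.0164,-0.0294,0.009,1],[0,0,-0.0888,-0.0164,-0.0294,0.009,1],[0,0,-0.0888,-0.0164,-0.0294,0.009,1],[0,0,-0.0888,-0.0164,-0.0294,0.009,1],[0,0,-0.0888,-0.0164,-0.0294,0.009,1],[0,0,-0.0888,-0.0164,-0.0294,0.009,1],[0,0,-0.0888,-0.0164,-0.0294,0.009,1],[0,0,-0.0888,-0.0164,-0.0294,0.009,1],[0,0,-0.0888,-0.0164,-0.0294,0.009,1],[0,0,0,0,0,0,1]]]'

```text
time_s: 11.15
ee_pos: [479.2, -140.5, 261.6]
ee_rot: [-180.0, -19.9, 29.9]
force: [0.2, -0.7, -2.0]
gripper_width: 25.9
gripper_force: 40.0
```

Request:
send_rows --targets '[[[0.0381,0.0544,-0.0602,0,0,0,1],[0.0381,0.0544,-0.0602,0,0,0,1],[0.0381,0.0544,-0.0602,0,0,0,1],[0.0381,0.0544,-0.0602,0,0,0,1],[0.0381,0.0544,-0.0602,0,0,0,1],[0.0381,0.0544,-0.0602,0,0,0,1],[0.0381,0.0544,-0.0602,0,0,0,1],[0.0381,0.0544,-0.0602,0,0,0,1],[0.0381,0.0544,-0.0602,0,0,0,1]]]'

```text
time_s: 12.05
ee_pos: [481.4, -140.9, 261.3]
ee_rot: [-147.8, 21.7, -22.1]
force: [0.8, 0.6, -1.8]
gripper_width: 25.5
gripper_force: 40.0
```

Request:
send_rows --targets '[[[0.0381,0.0544,-0.0602,0,0,0,1],[0.0381,0.0544,-0.0602,0,0,0,1],[0.0381,0.0544,-0.0602,0,0,0,1],[0.0381,0.0544,-0.0602,0,0,0,1],[0.0381,0.0544,-0.0602,0,0,0,1],[0.0381,0.0544,-0.0602,0,0,0,1],[0.0381,0.0544,-0.0602,0,0,0,1],[0.0381,0.0544,-0.0602,0,0,0,1],[0.0381,0.0544,-0.0602,0,0,0,1],[0,0,0,0,0,0,1],[0,0,0,0,0,0,1]]]'

```text
time_s: 13.15
ee_pos: [481.1, -140.9, 261.5]
ee_rot: [-179.3, 70.0, -99.3]
force: [0.5, 1.3, -1.1]
gripper_width: 25.6
gripper_force: 40.0
```

Run:
```python
from h import *
from kin import Rup,Ro
s=env.state(); print(s["ee_pos"],s["ee_rot"],s["qpos"])
R=Ro.from_euler("xyz",s["ee_rot"],degrees=True).as_matrix()
print("err to target rot deg",np.degrees(Ro.from_matrix(Rup(80,20)@R.T).as_rotvec()).round(2)); print(R.round(3))
```

```text
[ 481.12362913 -140.89225508  261.54023425] [-179.28475578   69.96278331  -99.28488137] [-47.7123916   30.84645589  96.29154753  50.1953725  104.52507028
 130.42213873]
err to target rot deg [ 0.08  0.24 -0.04]
[[-0.055 -0.985  0.164]
 [-0.338  0.173  0.925]
 [-0.939 -0.004 -0.343]]
```

Request:
send_rows --targets '[[[0,0,0,0.04,0.07,-0.1,1],[0,0,0,0.04,0.07,-0.1,1],[0,0,0,0.04,0.07,-0.1,1],[0,0,0,0.04,0.07,-0.1,1],[0,0,0,0.04,0.07,-0.1,1],[0,0,0,0.04,0.07,-0.1,1],[0,0,0,0.04,0.07,-0.1,1],[0,0,0,0.04,0.07,-0.1,1],[0,0,0,0.06,0,0,1],[0,0,0,0.06,0,0,1],[0,0,0,0.07,0,0,1],[0,0,0,0,0,0,1]]]'

```text
time_s: 14.35
ee_pos: [585.7, -29.0, 103.2]
ee_rot: [-178.7, 69.9, -98.8]
force: [0.2, -0.3, -0.6]
gripper_width: 25.9
gripper_force: 40.0
```

Run:
```python
from h import *
ims={}
for n,c,w in(("scene",(250,175),40),("top",(236,172),40)):
    im,D=optics.grab_frame(n); np.savez(f"{n}3.npz",im=im,D=D); a=im[c[1]-w:c[1]+w,c[0]-w:c[0]+w,::-1]
    ims[n]=cv2.resize(a,(400,400),interpolation=cv2.INTER_CUBIC)
    print(n,"tcp",proj(n,env.state()["ee_pos"]).round(1))
    for k in("specimen","specimen_top","index_tip"): print(k,[(np.round(d["at"],1),round(d["conf"],2)) for d in optics.place_of(n,k)][:3])
    for d in optics.silhouettes(n,"specimen")[:2]:
        P=cloud(n,D,d["mask"].astype(bool)); print(d["at"],d["conf"],np.percentile(P,[5,50,95],axis=0).round(1).tolist())
cv2.imwrite("pics/crop5.png",np.hstack(list(ims.values())))
s=env.state(); print(s["ee_pos"],s["ee_rot"])
```

```text
scene tcp [239.4 164.7]
specimen [(array([266.4, 215.6]), 0.44), (array([226.4, 228.5]), 0.22)]
specimen_top [(array([295.1, 219. ]), 0.57), (array([242.8, 147.2]), 0.53)]
index_tip [(array([253.8, 147. ]), 0.42)]
[269.2, 216.9] 0.48 [[541.4, -215.2, 2.9], [553.0, -188.7, 15.2], [571.8, -169.5, 22.6]]
top tcp [232.4 169. ]
specimen [(array([235.1, 165.6]), 0.55), (array([272.6, 182.2]), 0.54)]
specimen_top [(array([229.3, 164. ]), 0.42)]
index_tip [(array([235.2, 151.9]), 0.55)]
[232.0, 166.7] 0.48 [[576.3, -39.8, 109.8], [580.6, -31.8, 122.3], [587.1, -22.3, 146.8]]
[582.80465901 -28.00735619 102.06170752] [-179.7935572    70.00045414  -99.81471521]
```

View pics/crop5.png

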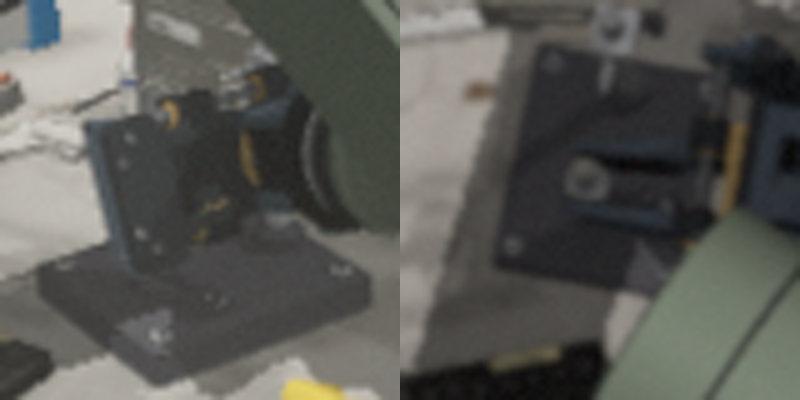

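Run:
```python
from h import *
for z in(104,125,139): print(z,ray("top",(233.4,168),z).round(1), ray("top",(229.3,164),z).round(1))
print("seat",ray("top",(236.6,174.6),22).round(1),ray("top",(236.6,174.6),15).round(1))
print("expected TCP crossing px",proj("top",[582,-32.6,104]),proj("top",[582,-32.6,139]))
# seat circle refine on the first top image
im=np.load("top0.npz")["im"]; g=cv2.cvtColor(im,cv2.COLOR_RGB2GRAY)[160:190,222:252]
G=cv2.resize(g,None,fx=16,fy=16,interpolation=cv2.INTER_CUBIC)
print(cv2.HoughCircles(cv2.GaussianBlur(cv2.equalizeHist(G),(9,9),3),cv2.HOUGH_GRADIENT,1,60,param1=60,param2=20,minRadius=60,maxRadius=110))
im3=np.load("top3.npz"); c=cv2.resize(im[155:195,217:257,::-1],(400,400),interpolation=cv2.INTER_CUBIC)
d=cv2.resize(im3["im"][148:188,213:253,::-1],(400,400),interpolation=cv2.INTER_CUBIC)
cv2.imwrite("pics/crop6.png",cv2.convertScaleAbs(np.hstack([c,d]),alpha=1.8))
```

```text
104 [585.5 -31.3 104. ] [598.  -18.7 104. ]
125 [580.5 -33.3 125. ] [592.8 -20.9 125. ]
139 [577.2 -34.7 139. ] [589.4 -22.3 139. ]
seat [582.9 -34.3  22. ] [584.5 -33.7  15. ]
expected TCP crossing px [233.79543517 169.11019179] [232.72992625 166.41580908]
[[[379.5 155.5  60.8]
  [230.5 277.5  69.5]]]
```

View pics/crop6.png

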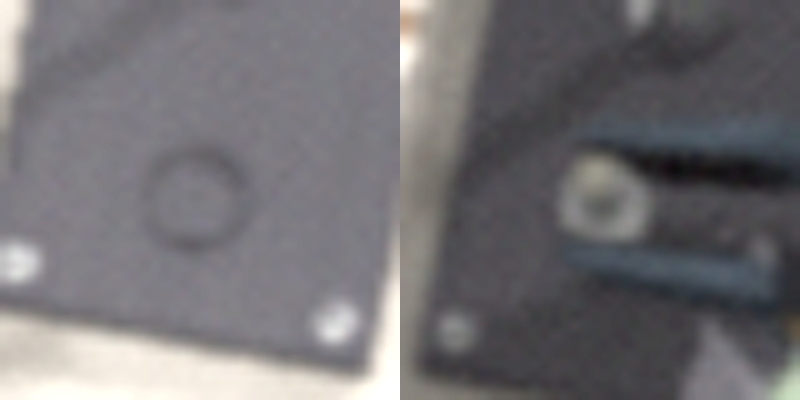

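The left half (before) shows the seat circle centred at top px (236.5,175.0). The right half shows the held specimen upright, hexagon ring at (233.3,168.5) and fracture centre at (232.7,165.8). In the same camera it sits about 2 mm off the seat in x and y, so I'll correct that and go down.

Request:
send_rows --targets '[[[0,0,0,-0.0095,-0.0105,0,1],[0,0,0,0,0,-0.1,1],[0,0,0,0,0,-0.1,1],[0,0,0,0,0,0,1],[0,0,0,0,0,0,1]]]'

```text
time_s: 15.35
ee_pos: [581.1, -30.0, 62.3]
ee_rot: [-179.9, 70.1, -99.9]
force: [0.0, 0.1, -1.4]
gripper_width: 25.6
gripper_force: 40.0
```

Request:
send_rows --targets '[[[0,0,0,0,0,-0.02,1],[0,0,0,0,0,-0.02,1],[0,0,0,0,0,0,1]]]'

```text
time_s: 15.65
ee_pos: [581.0, -30.0, 53.9]
ee_rot: [-179.8, 70.0, -99.8]
force: [0.1, 0.2, -0.8]
gripper_width: 25.6
gripper_force: 40.0
```

Request:
send_rows --targets '[[[0,0,0,0,0,-0.01,1],[0,0,0,0,0,-0.01,1],[0,0,0,0,0,0,1]]]'

```text
time_s: 15.95
ee_pos: [581.0, -30.0, 49.8]
ee_rot: [-179.8, 70.0, -99.8]
force: [-0.6, -0.4, -1.2]
gripper_width: 25.8
gripper_force: 40.0
```

Request:
send_rows --targets '[[[0,0,0,0,0,-0.01,1],[0,0,0,0,0,0,1]]]'

```text
time_s: 16.15
ee_pos: [581.0, -30.0, 47.8]
ee_rot: [-179.8, 70.0, -99.8]
force: [-0.4, 0.4, -1.4]
gripper_width: 25.5
gripper_force: 40.0
```

Request:
send_rows --targets '[[[0,0,0,0,0,-0.01,1],[0,0,0,0,0,0,1]]]'

```text
time_s: 16.35
ee_pos: [581.0, -30.0, 45.7]
ee_rot: [-179.8, 70.0, -99.8]
force: [-0.9, 0.0, -0.6]
gripper_width: 26.1
gripper_force: 40.0
```

Request:
send_rows --targets '[[[0,0,0,0,0,-0.0075,1],[0,0,0,0,0,0,1]]]'

```text
time_s: 16.55
ee_pos: [581.0, -30.0, 44.3]
ee_rot: [-179.8, 70.0, -99.8]
force: [-0.6, 0.0, -1.0]
gripper_width: 25.9
gripper_force: 40.0
```

Request:
send_rows --targets '[[[0,0,0,0,0,-0.006,1],[0,0,0,0,0,0,1]]]'

```text
time_s: 16.75
ee_pos: [581.1, -30.0, 43.1]
ee_rot: [-179.8, 70.0, -99.8]
force: [-0.6, -0.5, -1.5]
gripper_width: 25.2
gripper_force: 40.0
```

Request:
send_rows --targets '[[[0,0,0,0,0,-0.006,1],[0,0,0,0,0,0,1]]]'

```text
time_s: 16.95
ee_pos: [581.0, -30.0, 41.9]
ee_rot: [-179.8, 70.0, -99.8]
force: [0.5, 0.3, -1.2]
gripper_width: 25.9
gripper_force: 40.0
```

Request:
send_rows --targets '[[[0,0,0,0,0,-0.006,1],[0,0,0,0,0,0,1]]]'

```text
time_s: 17.15
ee_pos: [581.0, -30.0, 40.7]
ee_rot: [-179.8, 70.0, -99.8]
force: [-0.6, 0.3, -1.3]
gripper_width: 25.6
gripper_force: 40.0
```

Request:
send_rows --targets '[[[0,0,0,0,0,-0.005,1],[0,0,0,0,0,0,1]]]'

```text
time_s: 17.35
ee_pos: [581.0, -30.0, 39.8]
ee_rot: [-179.8, 70.0, -99.8]
force: [0.2, 0.4, -1.8]
gripper_width: 25.9
gripper_force: 40.0
```

Request:
send_rows --targets '[[[0,0,0,0,0,-0.005,1],[0,0,0,0,0,0,1]]]'

```text
time_s: 17.55
ee_pos: [581.0, -30.0, 38.8]
ee_rot: [-179.8, 70.0, -99.8]
force: [-0.1, 1.0, -1.9]
gripper_width: 25.5
gripper_force: 40.0
```

Run:
```python
from h import *
s=env.state(); print(s["ee_pos"],s["force"],s["torque"])
im,D=optics.grab_frame("top"); np.savez("top4.npz",im=im,D=D)
for z in (25,50): print(proj("top",[581-.8,-30-4.6,z]))
im2,D2=optics.grab_frame("scene")
a=cv2.resize(im[153:193,217:257,::-1],(400,400),interpolation=cv2.INTER_CUBIC)
b=cv2.resize(im2[170:210,222:262,::-1],(400,400),interpolation=cv2.INTER_CUBIC)
cv2.imwrite("pics/crop7.png",cv2.convertScaleAbs(np.hstack([a,b]),alpha=1.6))
```

```text
[581.04837446 -29.98742605  38.76190019] [-0.11227243  0.95414454 -1.88372892] [-0.80885322  0.24256919 -0.02581774]
[236.61316985 175.23038998]
[235.95476767 173.54675784]
```

View pics/crop7.png

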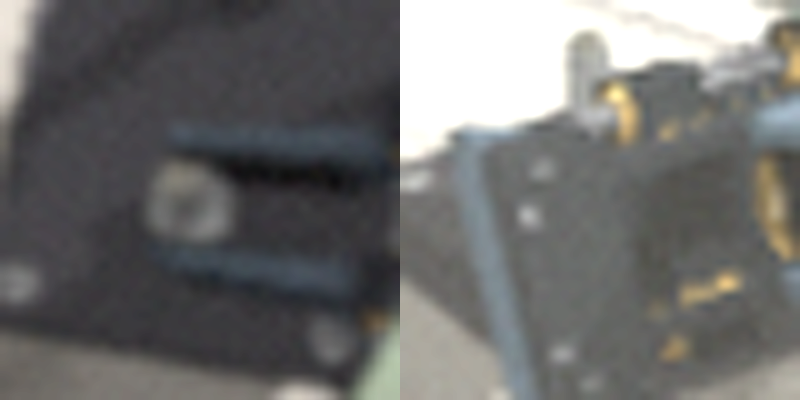

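Run:
```python
from h import *
for z in(70,75,79,85,90,95): print(z,proj("scene",[580.2,-34.6,z]).round(1))
print("pointer tip h", [(z,proj("scene",[626,-43,z]).round(1),proj("top",[626,-43,z]).round(1)) for z in(125,130,135,140)])
```

```text
70 [240.3 176.3]
75 [240.2 174.8]
79 [240.2 173.5]
85 [240.1 171.6]
90 [240.  169.9]
95 [239.9 168.3]
pointer tip h [(125, array([253.4, 154.3]), array([236.8, 153.2])), (130, array([253.4, 152.6]), array([236.7, 152.8])), (135, array([253.3, 151. ]), array([236.6, 152.3])), (140, array([253.3, 149.3]), array([236.4, 151.9]))]
```

The scene crop shows the fracture tip above the fingers at scene px (240.7,173.3). That matches a height of about 79–80 mm, so it is practically home. One more small step down.

Request:
send_rows --targets '[[[0,0,0,0,0,-0.004,1],[0,0,0,0,0,0,1],[0,0,0,0,0,0,1]]]'

```text
time_s: 17.95
ee_pos: [581.1, -30.0, 38.3]
ee_rot: [-179.8, 70.0, -99.8]
force: [-0.5, -0.1, -0.5]
gripper_width: 26.1
gripper_force: 40.6
```

Request:
send_rows --targets '[[[0,0,0,0,0,-0.003,1],[0,0,0,0,0,0,1],[0,0,0,0,0,0,1]]]'

```text
time_s: 18.25
ee_pos: [581.1, -29.9, 38.0]
ee_rot: [-179.7, 70.1, -99.7]
force: [-0.6, -1.6, 2.2]
gripper_width: 25.4
gripper_force: 42.0
```

Request:
send_rows --targets '[[[0,0,0,0,0,0,0.3],[0,0,0,0,0,0,0],[0,0,0,0,0,0,0],[0,0,0,0,0,0,0],[0,0,0,0,0,0,0],[0,0,0,0,0,0,0]]]'

```text
time_s: 18.85
ee_pos: [581.2, -29.9, 37.9]
ee_rot: [-179.7, 70.0, -99.7]
force: [0.0, -0.8, 5.0]
gripper_width: 45.7
gripper_force: 2.6
```

Request:
send_rows --targets '[[[0,0,0,0,0,0.01,0],[0,0,0,-0.008,-0.046,0.017,0],[0,0,0,-0.0165,-0.0925,0.0345,0],[0,0,0,-0.0165,-0.0925,0.0345,0],[0,0,0,-0.0165,-0.0925,0.0345,0],[0,0,0,-0.0165,-0.0925,0.0345,0],[0,0,0,-0.0165,-0.0925,0.0345,0],[0,0,0,-0.0165,-0.0925,0.0345,0],[0,0,0,0,0,0.2,0],[0,0,0,0,0,0.2,0],[0,0,0,0,0,0.2,0],[0,0,0,0,0,0,0]]]'

```text
time_s: 20.05
ee_pos: [560.6, -151.8, 209.7]
ee_rot: [-178.2, 69.8, -98.3]
force: [-0.2, -0.8, 0.2]
gripper_width: 45.8
gripper_force: 0.0
```

Run:
```python
from h import *
ims=[]
for n,c,w in(("scene",(248,172),32),("top",(236,165),32)):
    im,D=optics.grab_frame(n); np.savez(f"{n}5.npz",im=im,D=D); a=im[c[1]-w:c[1]+w,c[0]-w:c[0]+w,::-1]
    ims.append(cv2.resize(a,(400,400),interpolation=cv2.INTER_CUBIC))
    for k in("specimen","specimen_top","index_tip"): print(k,[(np.round(d["at"],1),round(d["conf"],2)) for d in optics.place_of(n,k)][:3])
    for d in optics.silhouettes(n,"specimen")[:2]:
        P=cloud(n,D,d["mask"].astype(bool)); print(np.array(d["at"]),d["conf"],np.percentile(P,[5,50,95],axis=0).round(1).tolist())
cv2.imwrite("pics/crop8.png",cv2.convertScaleAbs(np.hstack(ims),alpha=1.4))
s=env.state(); print(s["ee_pos"],s["ee_rot"],s["qpos"])
for n in("scene","top"): print([proj(n,[580.8,-34.4,z]).round(1) for z in(15,44,50,79)])
```

```text
specimen [(array([237.6, 193.7]), 0.72), (array([263.5, 211.9]), 0.54)]
specimen_top [(array([239. , 169.3]), 0.66), (array([292.8, 219.8]), 0.56)]
index_tip [(array([227.2, 227.5]), 0.49)]
[272.1 218.7] 0.61 [[540.7, -216.7, 5.1], [553.6, -188.7, 15.4], [571.0, -170.5, 22.8]]
[238.  185.6] 0.46 [[567.6, -46.6, 21.3], [574.8, -39.5, 43.2], [582.8, -30.5, 74.7]]
specimen [(array([275.3, 183.2]), 0.65), (array([236.5, 173.8]), 0.43), (array([230.1, 168. ]), 0.42)]
specimen_top [(array([292.2, 177. ]), 0.42), (array([229.1, 167. ]), 0.4)]
index_tip [(array([233.9, 153.8]), 0.59)]
[ 559.60177021 -150.11737162  203.53298832] [ 179.98229005   70.04552086 -100.00343077] [-43.35241934  39.21249097  89.55267602  53.08164425 100.91931194
 131.55040102]
[array([241.2, 193.3]), array([240.8, 184.4]), array([240.7, 182.5]), array([240.3, 173.4])]
[array([236.8, 175.7]), array([236.1, 173.8]), array([235.9, 173.4]), array([235.1, 171.3])]
```

View pics/crop8.png

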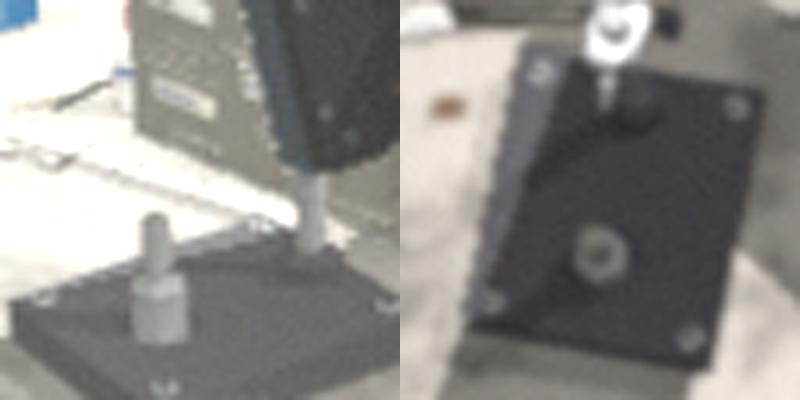

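Scene crop: the specimen stands upright in the seat, tip at crop (155,213), shoulder at y≈277, and the hexagon meets the plate at y≈342. These proportions match being fully home. Top: the ring centre (236.0,173.4) lies on the seat. Next are the pointer height and the loupe approach.

Run:
```python
from h import *
from kin import *
for n in("scene","top"):
    D=np.load(f"{n}0.npz")["D"]; P=cloud(n,D); m=(abs(P[:,0]-655)<35)&(abs(P[:,1]+48)<35)&(P[:,2]>100)&(P[:,2]<200); Q=P[m]
    print(n,len(Q),np.histogram(Q[:,2],bins=np.arange(100,200,5))[0])
    q=Q[Q[:,0]<648]; print(np.c_[q].round(0).tolist()[:25])
A=Ro.from_euler("xyz",[179.98,70.05,-100],degrees=True).as_matrix()
B=Ro.from_euler("xyz",[180,0,64.6],degrees=True).as_matrix()
v=Ro.from_matrix(B@A.T).as_rotvec(); print("rotvec",np.degrees(v),np.degrees(np.linalg.norm(v)))
p0=np.array([559.6,-150,203.5]);p1=np.array([413.7,-187.6,220])
for f in np.linspace(0,1,8):
    print(ik(p0+f*(p1-p0),Ro.from_rotvec(v*f).as_matrix()@A).round())
```

```text
scene 207 [11  9  8  7  7  8 23 42 37 19  8  6  9 10  3  0  0  0  0]
[[633.0, -47.0, 140.0], [637.0, -46.0, 138.0], [641.0, -46.0, 137.0], [642.0, -50.0, 138.0], [647.0, -49.0, 136.0], [648.0, -60.0, 139.0], [627.0, -45.0, 138.0], [632.0, -43.0, 136.0], [634.0, -46.0, 136.0], [637.0, -46.0, 135.0], [640.0, -47.0, 135.0]]
top 134 [ 0  0  0  0  0  1  5 14 26 51 13  3  1  5 14  1  0  0  0]
[[647.0, -41.0, 140.0], [647.0, -44.0, 139.0], [643.0, -42.0, 145.0], [644.0, -45.0, 141.0], [640.0, -42.0, 142.0], [641.0, -45.0, 140.0], [637.0, -42.0, 143.0], [638.0, -44.0, 138.0], [635.0, -42.0, 140.0], [633.0, -41.0, 137.0]]
rotvec [-29.36351441 -92.08721876 136.66437242] 167.39003114416673
[-41.  38.  90.  55. 100. 133.]
[-39.  40.  82.  45. 108. 116.]
[-35.  40.  77.  34. 113.  98.]
[-31.  38.  75.  23. 112.  78.]
[-28.  32.  78.  13. 107.  58.]
[-25.  25.  85.   6.  97.  40.]
[-23.  16.  94.   1.  84.  21.]
[-24.   6. 104.   0.  69.   1.]
```

Request:
send_rows --targets '[[[-0.01554,-0.04872,0.07231,-0.0347,-0.009,0.004,0],[-0.01554,-0.04872,0.07231,-0.0347,-0.009,0.004,0],[-0.01554,-0.04872,0.07231,-0.0347,-0.009,0.004,0],[-0.01554,-0.04872,0.07231,-0.0347,-0.009,0.004,0],[-0.01554,-0.04872,0.07231,-0.0347,-0.009,0.004,0],[-0.01554,-0.04872,0.07231,-0.0347,-0.009,0.004,0],[-0.01554,-0.04872,0.07231,-0.0347,-0.009,0.004,0],[-0.01554,-0.04872,0.07231,-0.0347,-0.009,0.004,0],[-0.01554,-0.04872,0.07231,-0.0347,-0.009,0.004,0],[-0.01554,-0.04872,0.07231,-0.0347,-0.009,0.004,0],[-0.01554,-0.04872,0.07231,-0.0347,-0.009,0.004,0]]]'

```text
time_s: 21.65
ee_pos: [483.3, -170.1, 212.6]
ee_rot: [-144.8, 27.2, 5.2]
force: [0.6, 0.1, 0.4]
gripper_width: 45.8
gripper_force: 0.0
```

Request:
send_rows --targets '[[[-0.01554,-0.04872,0.07231,-0.0347,-0.009,0.004,0],[-0.01554,-0.04872,0.07231,-0.0347,-0.009,0.004,0],[-0.01554,-0.04872,0.07231,-0.0347,-0.009,0.004,0],[-0.01554,-0.04872,0.07231,-0.0347,-0.009,0.004,0],[-0.01554,-0.04872,0.07231,-0.0347,-0.009,0.004,0],[-0.01554,-0.04872,0.07231,-0.0347,-0.009,0.004,0],[-0.01554,-0.04872,0.07231,-0.0347,-0.009,0.004,0],[-0.01554,-0.04872,0.07231,-0.0347,-0.009,0.004,0],[-0.01554,-0.04872,0.07231,-0.0347,-0.009,0.004,-0.1],[-0.01554,-0.04872,0.07231,-0.0347,-0.009,0.004,-0.1],[0,0,0,0,0,0,-0.1],[0,0,0,0,0,0,-0.1]]]'

```text
time_s: 22.85
ee_pos: [414.0, -187.9, 221.3]
ee_rot: [-179.9, -0.1, 64.5]
force: [-0.4, -0.0, 0.7]
gripper_width: 50.2
gripper_force: 0.0
```

Run:
```python
from h import *
im,D=optics.grab_frame("scene")
for k in("loupe","loupe_handle"):
    for d in optics.silhouettes("scene",k)[:2]:
        P=cloud("scene",D,d["mask"].astype(bool)); print(k,d["at"],d["conf"],np.median(P,0).round(1))
for k in("loupe","lens_centre","loupe_handle"): print(k,[(np.array(d["at"]).round(1),round(d["conf"],2),ray("scene",d["at"],8).round(1)) for d in optics.place_of("scene",k)][:2])
s=env.state(); print(s["ee_pos"],s["ee_rot"],s["qpos"])
B=[ [442,-128,8],[442-.429*44,-128-.903*44,16],[442-.429*134,-128-.903*134,16]]
I=cv2.cvtColor(im,cv2.COLOR_RGB2BGR); I=cv2.resize(I[195:275,195:275],(560,560),interpolation=cv2.INTER_CUBIC)
for b in B:
    p=(proj("scene",b)-195+.5)*7; cv2.circle(I,tuple(int(t) for t in p),4,(0,0,255),1)
cv2.imwrite("pics/crop9.png",I)
```

```text
loupe [230.5, 232.2] 0.83 [ 421.3 -152.6   10.2]
loupe [239.9, 249.1] 0.22 [ 396.9 -220.1   13.2]
loupe_handle [237.2, 251.9] 0.7 [ 395.7 -220.3   13.2]
loupe [(array([295. , 305.3]), 0.63, array([ 360.4, -413. ,    8. ])), (array([228.8, 228.8]), 0.55, array([ 443.4, -133.4,    8. ]))]
lens_centre [(array([227.9, 227.7]), 0.88, array([ 445.1, -128.1,    8. ]))]
loupe_handle [(array([239.7, 250.2]), 0.5, array([ 403.3, -215.5,    8. ]))]
[ 414.59735652 -188.14344152  220.61001268] [-1.79895645e+02 -5.76865236e-02  6.46532919e+01] [-2.58976190e+01  7.24535656e+00  1.03474350e+02  6.05579881e-02
  6.93852088e+01 -5.72336832e-01]
```

View pics/crop9.png

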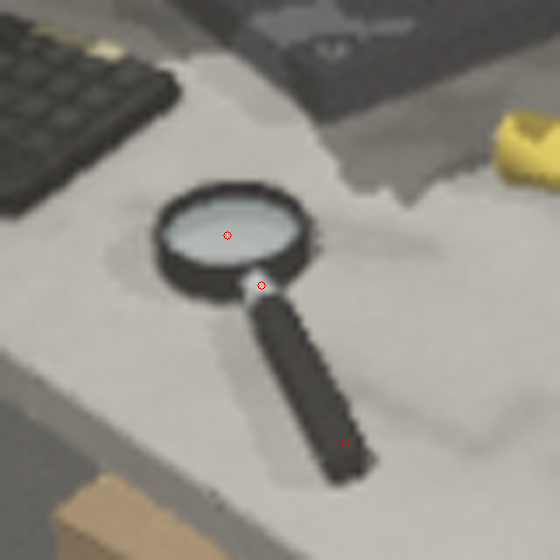

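The overlay shows the ring centre at about (235,234) and the handle running from (262,295) to (350,470). The model sits about 1 px short, so I shift the grasp roughly 3 mm further along the handle and go down.

Request:
send_rows --targets '[[[0,0,0,-0.01,-0.0135,-0.2,-0.1],[0,0,0,0,0,-0.2,-0.1],[0,0,0,0,0,-0.2,-0.1],[0,0,0,0,0,-0.2,-0.1],[0,0,0,0,0,-0.15,-0.1],[0,0,0,0,0,-0.07,-0.1],[0,0,0,0,0,-0.05,-0.1],[0,0,0,0,0,-0.017,-0.1],[0,0,0,0,0,0,-0.1],[0,0,0,0,0,0,-0.1]]]'

```text
time_s: 24.15
ee_pos: [412.7, -191.0, 4.4]
ee_rot: [179.9, -0.1, 64.7]
force: [-1.9, 0.4, 0.0]
gripper_width: 50.4
gripper_force: 0.0
```

Request:
send_rows --targets '[[[0,0,0,0,0,-0.0075,-0.1],[0,0,0,0,0,0,-0.1],[0,0,0,0,0,0,1],[0,0,0,0,0,0,1],[0,0,0,0,0,0,1],[0,0,0,0,0,0,1],[0,0,0,0,0,0,1],[0,0,0,0,0,0,1],[0,0,0,0,0,0,1],[0,0,0,0,0,0,1]]]' --grip_force 40

```text
time_s: 25.15
ee_pos: [412.0, -190.7, 2.2]
ee_rot: [-180.0, -0.1, 64.7]
force: [-0.6, 0.4, 0.4]
gripper_width: 14.7
gripper_force: 40.0
```

Request:
send_rows --targets '[[[0,0,0,0,0,0.03,1],[0,0,0,0,0,0.12,1],[0,0,0,0,0,0.15,1],[0,0,0,0,0,0.15,1],[0,0,0,0,0,0.15,1],[0,0,0,0,0,0.0525,1],[0,0,0,0,0,0,1],[0,0,0,0,0,0,1]]]'

```text
time_s: 25.95
ee_pos: [411.1, -190.3, 131.6]
ee_rot: [-179.8, -0.1, 64.7]
force: [-0.5, 0.7, -1.2]
gripper_width: 14.7
gripper_force: 40.0
```

```bash
cat > lens.py <<'E'
from h import *
s=env.state(); print(s["ee_pos"],s["ee_rot"],s["gripper_width"])
for n in("scene","top"):
    im,D=optics.grab_frame(n); np.savez(f"{n}6.npz",im=im,D=D)
    for k in("lens_centre","loupe"): print(n,k,[(np.array(d["at"]).round(1),round(d["conf"],2),ray(n,d["at"],138.5).round(1)) for d in optics.place_of(n,k)][:2])
    for k in("loupe","loupe_lens"):
      for d in optics.silhouettes(n,k)[:1]:
        m=d["mask"].astype(bool); P=cloud(n,D,m); v,u=np.nonzero(m)
        print(n,k,np.array(d["at"]).round(1),round(d["conf"],2),"med",np.median(P,0).round(1),"px box",u.min(),u.max(),v.min(),v.max())
        if len(P)>20:
            A=np.c_[P[:,:2]-P[:,:2].mean(0),np.ones(len(P))]; 
            g=abs(P[:,2]-np.median(P[:,2]))<15; c=np.linalg.lstsq(A[g],P[g,2],rcond=None)[0]; print("   plane slope",c.round(3))
E
python3 lens.py
```

```text
[ 411.08817881 -190.28721904  131.62201729] [-1.79845170e+02 -5.23406742e-02  6.46748516e+01] 14.745145677005002
scene lens_centre [(array([223.4, 184.9]), 0.67, array([ 432.4, -138. ,  138.5]))]
scene loupe [(array([220.5, 184. ]), 0.87, array([ 430.8, -129.7,  138.5]))]
scene loupe [228.5 190.1] 0.81 med [ 412.7 -178.1  140.4] px box 212 244 176 214
   plane slope [ 5.00000e-02 -3.40000e-02  1.39899e+02]
scene loupe_lens [356. 295.] 0.51 med [ 464.4 -476.6    6.8] px box 331 383 269 312
   plane slope [0.013 0.037 6.22 ]
top lens_centre [(array([265.4, 214.7]), 0.4, array([ 439. , -129. ,  138.5]))]
top loupe [(array([262. , 215.4]), 0.59, array([ 436.9, -119.2,  138.5]))]
top loupe [266.6 221.7] 0.63 med [ 422.2 -133.6  140.6] px box 265 269 217 223
   plane slope [-1.63000e-01 -1.30000e-02  1.40873e+02]
top loupe_lens [236.3 165.2] 0.45 med [614.4 -42.1  22.9] px box 215 260 134 191
   plane slope [ 1.4000e-02 -4.0000e-03  2.2868e+01]
```

Request:
send_rows --targets '[[[0,0,0,0.06,0.04,0.001,1],[0,0,0,0.09,0.06,0.001,1],[0,0,0,0.1,0.07,0.001,1],[0,0,0,0.1,0.07,0.001,1],[0,0,0,0.1,0.07,0.001,1],[0,0,0,0.1,0.07,0,1],[0,0,0,0.09,0.06,0,1],[0,0,0,0.069,0.0425,0,1],[0,0,0,0,0,0,1],[0,0,0,0,0,0,1],[0,0,0,0,0,0,1]]]'

```text
time_s: 27.55
ee_pos: [552.9, -94.5, 133.6]
ee_rot: [-179.9, -0.0, 64.6]
force: [-0.8, 1.3, -0.4]
gripper_width: 14.6
gripper_force: 40.0
```

```bash
python3 lens.py
python3 - <<'E'
from h import *
o=[]
for n,c,w in(("scene",(242,165),32),("top",(238,165),32)):
    im=np.load(f"{n}6.npz")["im"]; I=cv2.resize(im[c[1]-w:c[1]+w,c[0]-w:c[0]+w,::-1],(400,400),interpolation=cv2.INTER_CUBIC); I=cv2.convertScaleAbs(I,alpha=1.5)
    for z in(130,146):
        pts=np.array([(proj(n,[580.3+28*np.cos(a),-34.5+28*np.sin(a),z])-np.array(c)+w+.5)*6.25 for a in np.linspace(0,6.28,60)]).astype(np.int32)
        cv2.polylines(I,[pts],True,(0,0,255),1)
    o.append(I)
cv2.imwrite("pics/crop10.png",np.hstack(o))
E
```

```text
[552.85140297 -94.53759675 133.55092378] [-1.79912736e+02 -2.38449995e-02  6.46427191e+01] 14.628854477608588
scene lens_centre [(array([238.6, 154.8]), 0.64, array([574.7, -37.8, 138.5]))]
scene loupe [(array([238. , 153.8]), 0.69, array([578.2, -31.6, 138.5]))]
scene loupe [246.4 160.5] 0.74 med [554.  -78.6 141.5] px box 229 259 148 176
   plane slope [ 7.50000e-02 -3.90000e-02  1.41529e+02]
scene loupe_lens [237.8 186.2] 0.24 med [574.7 -39.7  41.1] px box 237 245 174 194
   plane slope [ 0.496  0.64  41.206]
top lens_centre [(array([232.3, 166.3]), 0.73, array([582.5, -31.3, 138.5])), (array([233.5, 164.4]), 0.42, array([588.2, -34.7, 138.5]))]
top loupe [(array([229.6, 168.3]), 0.53, array([576.5, -23.4, 138.5]))]
top loupe [225.7 169.3] 0.52 med [577.5 -21.7 144.2] px box 223 273 159 186
   plane slope [-3.80000e-02 -1.20000e-02  1.44117e+02]
top loupe_lens [230.1 165.8] 0.52 med [586.2 -18.7 142.8] px box 223 232 159 171
   plane slope [-3.10000e-02 -3.30000e-02  1.42835e+02]
```

View pics/crop10.png

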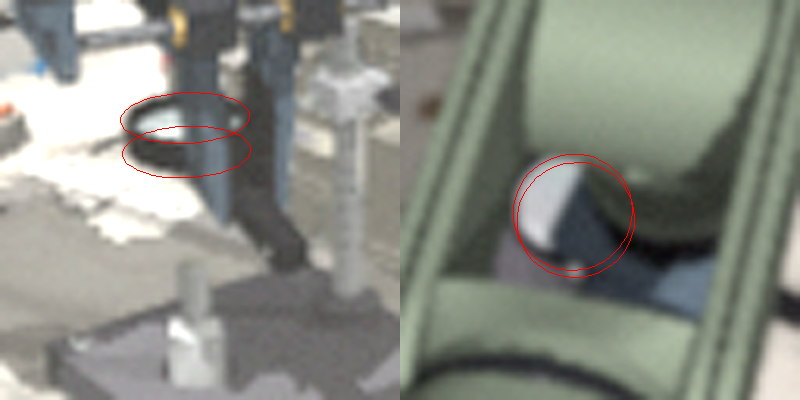

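The picture shows the ring coinciding with the predicted circle over the specimen in both views, level, at the pointer's height, with the specimen upright below at (195,330). I'll hand in after a short settle.

Request:
send_rows --targets '[[[0,0,0,0,0,-0.002,1],[0,0,0,0,0,0,1],[0,0,0,0,0,0,1],[0,0,0,0,0,0,1],[0,0,0,0,0,0,1]]]'

```text
time_s: 28.55
ee_pos: [553.7, -94.2, 133.3]
ee_rot: [-180.0, -0.1, 64.7]
force: [-0.5, 0.0, -0.6]
gripper_width: 14.9
gripper_force: 40.0
```

```bash
python3 -c "
from workcell import env
print(env.job_done())"
```

```text
the job is handed in; nothing more can be done
None
```

Job handed in at 28.6 s: by camera, the specimen stands released in the seat and the loupe is held level over it, lens within about 3 mm sideways and at about the pointer's height (estimated 137–140 mm); no verdict was returned.

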